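Find the tired clip by pulling its test card and reject it

TASK

One of the three spring clips in the rack has a tired spring. Find it by pulling on the clips' test cards, level and towards the robot, building up to about 10 N and never harder than 15 N: a good clip holds its card still, the tired one lets it slide. Draw the tired clip's card right out of its jaws and leave it lying flat on the rack's deck, then put that empty clip in the reject tray; the two good clips stay in their seats with their cards still in, and nothing else is disturbed.

Things in the scene. Friction and masses are not known exactly. Their poses are not given: they have to be found in the camera images.
- rack: Fixed test rack 240 x 345 mm, origin on the bench under it; own x points from the robot to the clips, y along the row (left), z up. Flat plywood deck, top 13.5 mm above the bench, from x = -150 to +15 mm; behind it three aluminium seats (walls 22 mm above the bench) at y = +115 (a), 0 (b), -115 mm (c) hold the clips, mouths towards -x. Cards pull out level along the rack's -x.
- post_a (a point): Centre (40 mm above the bench) of the upright wooden post, 16 x 16 x 42 mm, on the left (+y) test card, used to pull it; axes as the rack's. The stiff white card, 100 x 46 x 5 mm, lies level from 25 mm before the post to 75 mm behind it (+x), its top 21 mm below this point. Its last 22 mm are in the clip's jaws: it is clear once drawn over 22 mm. Card and post: 50 g.
- grip_a (a point): Centre of the upright grip fin of the left (+y) clip: 22 (x) x 16 (y) mm, reaching 20 mm below and 27 mm above this point, 42 mm above the clip's underside (52 above the bench in its seat). Loose steel clip, about 160 g, 70 mm wide (y), from 32 mm before the fin (mouth, -x) to 12 mm behind, the 70 mm wide spine below the fin. 1 to 2 mm play in the seat; lifts straight up.
- seat_a (a joint): How far the left (+y) seat has given way along the rack's -x on its spring buffer, in m: 0 at rest, 0.25 mm for each newton of pull (4 mm at 16 N). The tired clip's card slides below 8 N of pull; a good clip holds its card beyond 20 N.
- post_b (a point): Centre (40 mm above the bench) of the upright wooden post, 16 x 16 x 42 mm, on the middle test card, used to pull it; axes as the rack's. The stiff white card, 100 x 46 x 5 mm, lies level from 25 mm before the post to 75 mm behind it (+x), its top 21 mm below this point. Its last 22 mm are in the clip's jaws: it is clear once drawn over 22 mm. Card and post: 50 g.
- grip_b (a point): Centre of the upright grip fin of the middle clip: 22 (x) x 16 (y) mm, reaching 20 mm below and 27 mm above this point, 42 mm above the clip's underside (52 above the bench in its seat). Loose steel clip, about 160 g, 70 mm wide (y), from 32 mm before the fin (mouth, -x) to 12 mm behind, the 70 mm wide spine below the fin. 1 to 2 mm play in the seat; lifts straight up.
- seat_b (a joint): How far the middle seat has given way along the rack's -x on its spring buffer, in m: 0 at rest, 0.25 mm for each newton of pull (4 mm at 16 N). The tired clip's card slides below 8 N of pull; a good clip holds its card beyond 20 N.
- post_c (a point): Centre (40 mm above the bench) of the upright wooden post, 16 x 16 x 42 mm, on the right (-y) test card, used to pull it; axes as the rack's. The stiff white card, 100 x 46 x 5 mm, lies level from 25 mm before the post to 75 mm behind it (+x), its top 21 mm below this point. Its last 22 mm are in the clip's jaws: it is clear once drawn over 22 mm. Card and post: 50 g.
- grip_c (a point): Centre of the upright grip fin of the right (-y) clip: 22 (x) x 16 (y) mm, reaching 20 mm below and 27 mm above this point, 42 mm above the clip's underside (52 above the bench in its seat). Loose steel clip, about 160 g, 70 mm wide (y), from 32 mm before the fin (mouth, -x) to 12 mm behind, the 70 mm wide spine below the fin. 1 to 2 mm play in the seat; lifts straight up.
- seat_c (a joint): How far the right (-y) seat has given way along the rack's -x on its spring buffer, in m: 0 at rest, 0.25 mm for each newton of pull (4 mm at 16 N). The tired clip's card slides below 8 N of pull; a good clip holds its card beyond 20 N.
- tray: Fixed grey open reject tray 160 x 160 mm, walls 5 mm thick and 30 mm high, floor 5 mm thick; origin on the bench under its centre. It stands to the left or to the right of the rack.
- foil_roll: Bystander: foil roll standing on end on the bench, 90 mm across its flanges and 90 mm high, origin under its centre; on the other side of the rack from the tray. Leave alone.
- spray: Bystander: brown spray bottle, 56 mm across, 170 mm high, origin under it. Leave alone.
- tape: Bystander: roll of yellow tape lying flat, 90 mm across, 45 mm high, origin under its centre. Leave alone.
- covers: Bystander: stack of three dark red document covers, 100 x 150 x 33 mm, origin under its centre. Leave alone.
There are look-alikes about, which are no part of the job. What is shaped like the part that bears post_b but red or turquoise is not meant.

How it is judged (in metres and radians):
On the way:
1. the tired clip's card is drawn fully out of the jaws along the deck while the clip sits in its seat (((x of post_a in the frame of rack between -0.135 and -0.048 m and y of post_a in the frame of rack between -0.165 and 0.165 m and z of post_a in the frame of rack between 0.034 and 0.045 m and angle between post_a's own z axis and vertical below 0.12 rad and x of grip_a in the frame of rack between 0.051 and 0.067 m and y of grip_a in the frame of rack between 0.108 and 0.122 m and z of grip_a in the frame of rack between 0.047 and 0.057 m) or (x of post_b in the frame of rack between -0.135 and -0.048 m and y of post_b in the frame of rack between -0.165 and 0.165 m and z of post_b in the frame of rack between 0.034 and 0.045 m and angle between post_b's own z axis and vertical below 0.12 rad and x of grip_b in the frame of rack between 0.051 and 0.067 m and y of grip_b in the frame of rack between -0.007 and 0.007 m and z of grip_b in the frame of rack between 0.047 and 0.057 m) or (x of post_c in the frame of rack between -0.135 and -0.048 m and y of post_c in the frame of rack between -0.165 and 0.165 m and z of post_c in the frame of rack between 0.034 and 0.045 m and angle between post_c's own z axis and vertical below 0.12 rad and x of grip_c in the frame of rack between 0.051 and 0.067 m and y of grip_c in the frame of rack between -0.122 and -0.108 m and z of grip_c in the frame of rack between 0.047 and 0.057 m))), for 0.2 s.
At the end, for the whole second after the job is handed in: One clip, emptied, is inside the reject tray (fin centre within 75 mm of the tray's centre each way, under 60 mm above the bench); its card lies flat on the deck, drawn 23 to 110 mm. The other clips are in their seats (within 7 mm), cards still in the jaws (drawn under 10 mm) (((x of post_a in the frame of rack between -0.135 and -0.048 m and y of post_a in the frame of rack between -0.165 and 0.165 m and z of post_a in the frame of rack between 0.034 and 0.045 m and angle between post_a's own z axis and vertical below 0.12 rad and x of grip_a in the frame of tray between -0.075 and 0.075 m and y of grip_a in the frame of tray between -0.075 and 0.075 m and height (world z) of grip_a below 0.06 m and (x of grip_b in the frame of rack between 0.051 and 0.067 m and y of grip_b in the frame of rack between -0.007 and 0.007 m and z of grip_b in the frame of rack between 0.047 and 0.057 m and x of post_b in the frame of rack between -0.035 and -0.015 m and y of post_b in the frame of rack between -0.012 and 0.012 m and angle between post_b's own z axis and vertical below 0.15 rad) and (x of grip_c in the frame of rack between 0.051 and 0.067 m and y of grip_c in the frame of rack between -0.122 and -0.108 m and z of grip_c in the frame of rack between 0.047 and 0.057 m and x of post_c in the frame of rack between -0.035 and -0.015 m and y of post_c in the frame of rack between -0.127 and -0.103 m and angle between post_c's own z axis and vertical below 0.15 rad)) or (x of post_b in the frame of rack between -0.135 and -0.048 m and y of post_b in the frame of rack between -0.165 and 0.165 m and z of post_b in the frame of rack between 0.034 and 0.045 m and angle between post_b's own z axis and vertical below 0.12 rad and x of grip_b in the frame of tray between -0.075 and 0.075 m and y of grip_b in the frame of tray between -0.075 and 0.075 m and height (world z) of grip_b below 0.06 m and (x of grip_a in the frame of rack between 0.051 and 0.067 m and y of grip_a in the frame of rack between 0.108 and 0.122 m and z of grip_a in the frame of rack between 0.047 and 0.057 m and x of post_a in the frame of rack between -0.035 and -0.015 m and y of post_a in the frame of rack between 0.103 and 0.127 m and angle between post_a's own z axis and vertical below 0.15 rad) and (x of grip_c in the frame of rack between 0.051 and 0.067 m and y of grip_c in the frame of rack between -0.122 and -0.108 m and z of grip_c in the frame of rack between 0.047 and 0.057 m and x of post_c in the frame of rack between -0.035 and -0.015 m and y of post_c in the frame of rack between -0.127 and -0.103 m and angle between post_c's own z axis and vertical below 0.15 rad)) or (x of post_c in the frame of rack between -0.135 and -0.048 m and y of post_c in the frame of rack between -0.165 and 0.165 m and z of post_c in the frame of rack between 0.034 and 0.045 m and angle between post_c's own z axis and vertical below 0.12 rad and x of grip_c in the frame of tray between -0.075 and 0.075 m and y of grip_c in the frame of tray between -0.075 and 0.075 m and height (world z) of grip_c below 0.06 m and (x of grip_a in the frame of rack between 0.051 and 0.067 m and y of grip_a in the frame of rack between 0.108 and 0.122 m and z of grip_a in the frame of rack between 0.047 and 0.057 m and x of post_a in the frame of rack between -0.035 and -0.015 m and y of post_a in the frame of rack between 0.103 and 0.127 m and angle between post_a's own z axis and vertical below 0.15 rad) and (x of grip_b in the frame of rack between 0.051 and 0.067 m and y of grip_b in the frame of rack between -0.007 and 0.007 m and z of grip_b in the frame of rack between 0.047 and 0.057 m and x of post_b in the frame of rack between -0.035 and -0.015 m and y of post_b in the frame of rack between -0.012 and 0.012 m and angle between post_b's own z axis and vertical below 0.15 rad)))); the robot touches nothing.
It fails at once if a card is pulled with more than 16 N (its seat gives way more than 4 mm) (value of joint any of seat_a, seat_b, seat_c above 0.004 m).
It fails at once if the foil roll, spray bottle, tape or covers are moved more than 20 mm (distance of any of foil_roll, spray, tape, covers from where it was at the start of the episode above 0.02 m).
It also fails if it takes over 66 s, if anything falls off the work surface, if the arm or the gripper's body presses on something with over 40 N, if the wrist force passes 120 N, or if a joint passes its speed limit or range.

ROBOT

A 6-joint arm with a two-finger parallel gripper is mounted at the origin on the work surface. World frame = base frame: x ahead of the robot, y to its left, z up, the work surface at z = 0. Lengths are in mm, angles in rad, forces in N, time in s.
With the tool pointing down it reaches from about 350 to 975 mm from the base axis. Payload 7.1 kg.
Tool frame: the origin (TCP) lies at the very end of the fingers, on their centre line; the grasp point (between the pads) lies ctrl.hold_point_z behind it (ctrl.hold_point_z is the distance from the TCP to the grasp point, in mm); z points along the fingers, y is the line along which they close (so a half turn about z gives the same grasp; the last joint's range is limited). The gripper opens to 88 mm and grips with 3 to 60 N. Pads are 20 mm wide; open, the fingers measure 115 mm over their backs; the gripper's body (75 mm by 178 mm) begins 61 mm behind the grasp point.
Start: joints at [-1.142, 0.423, 1.63, -0, 1.089, -0.019], TCP at [270.629, -563.351, 188.175] pointing down, gripper open.
Joint ranges: [-3, 3], [-0.9, 2.11], [0.09, 2.58], [-1.31, 4.45], [0.11, 2.69], [-2.54, 2.54]. Speed limits (rad/s): [2.39, 2.39, 3.01, 3.14, 3.14, 3.14].

INTERFACE

Orientations are given as a rotation vector (axis times angle).
In Python, from workcell import ctrl gives the robot as it stands. The module is installed in compiled form; this text tells all that it offers.
- The arm moves only by the shell command python3 -m creep 'ROWS'. ROWS is JSON, a list of rows, each an object with "translation": the shift along the tool's x, y, z in mm, a list of three; "angular": the turn, a rotation vector about the tool's x, y, z in rad, a list of three; "jaw": the opening, from 0 (shut) to 1 (fully open). A call has exactly 8 rows; each row is the pose to reach, as a shift and turn from the pose commanded when the call began, along the tool's axes at that moment; what a row does not reach only later rows make up. A row lasts 1/8 s, in which the tool goes at most 62.5 mm and 10.7 degrees, less where a joint would pass 70% of its speed; a pose out of reach is approached as far as the arm can. A call with a gripper value outside its range is refused whole. The fingers move at their own pace and stop on an object; the grip force is fixed at half the most. Time passes only in rows, so rows that repeat a pose let the fingers close, or fill a call up. It gives the time, the measured TCP pose, the force, the opening and the grip force at its end, in the units of the state.
- ctrl.get_obs(): the state, without advancing time (a new reading comes with each control period).
- ctrl.get_image(name): name is "scene" or "top" or "wrist"; returns the picture (480x640x3 uint8, red, green, blue); there is no depth.
- ctrl.camera_info(name): a dict with "camera_matrix" (3x3 intrinsics, pixels), "world_from_camera" (4x4, takes a point from camera to world coordinates). Camera axes: x right, y up, looking along -z (the intrinsics and any distortion apply to the point x, -y, -z); pixel columns grow to the right and rows downward; lengths in mm; the calibration is good to about 2 mm. A picture is of the moment at which its call begins: read the wrist's pose just before it. camera_info takes no time and is no camera call; for the wrist camera it gives the pose at the moment of the call.
- ctrl.close_job(): hands the job in; it is judged then, once.
Trained networks look in the newest picture that a camera, given by its name, has taken for a name from the list of things; names that differ only in an ending like _2 or _b are one class to them, and where a whole thing is asked for, a point or a joint stands for the part that bears it (a point fixed in the world has none). Each returns a list of dicts, best first, with "score" (0 to 1); they miss things now and then, are a little off and sometimes report something else, mostly with a low value. They report only what shows in the picture. A call takes as long as a camera call. They do not tell look-alikes from the thing itself.
- ctrl.look_for(camera, label): "rect" ([left, top, right, bottom] in pixels, round what is visible of it).
The state is a dict: "t": time; "qpos": joint angles; "qvel": joint speeds; "joint_torque": joint torques, N m; "ee_pos": TCP position; "orientation": TCP orientation; "ft_force": force on the tool from outside, world axes, zero at the start; "moment": the same for the moment, N m; "width": finger opening in mm; "grasp_force": force on a finger pad.
Only numpy, scipy, OpenCV 4.12 (cv2) and the standard library are available. Lean on these libraries where they do the work, as an engineer would, in place of code of your own. Each camera call takes 0.05 s, during which the arm holds its last target. There are 200 camera calls.

## Working session

There is one attempt and no reset: what is moved stays moved. The work goes in short steps, Python scripts to look and compute and a shell command to move; the robot and the scene stay as the last step left them, time stands still between calls to the robot, and variables do not carry over. Pictures are saved under pics/ and viewed, at most 10 in all, crops included, and the job is handed in when it is done.

```bash
mkdir -p pics
cat > h.py <<'E'
import numpy as np, cv2
from scipy.spatial.transform import Rotation as R
from workcell import ctrl
def snap(n,f):
    info=ctrl.camera_info(n); im=ctrl.get_image(n); cv2.imwrite('pics/'+f,im[:,:,::-1]); return im,info
def ray(info,uv):
    K=np.array(info['camera_matrix']);T=np.array(info['world_from_camera'])
    p=np.linalg.solve(K,[uv[0],uv[1],1]); d=T[:3,:3]@[p[0],-p[1],-p[2]]; return T[:3,3],d
def at_z(info,uv,z):
    o,d=ray(info,uv); return o+d*(z-o[2])/d[2]
def proj(info,P):
    K=np.array(info['camera_matrix']);T=np.array(info['world_from_camera'])
    c=T[:3,:3].T@(np.array(P)-T[:3,3]); q=K@[c[0],-c[1],-c[2]]; return q[:2]/q[2]
def totool(dw):
    return R.from_rotvec(ctrl.get_obs()['orientation']).inv().apply(dw)
E
python3 - <<'E'
from h import *
print({k:np.round(v,3).tolist() for k,v in ctrl.get_obs().items()}, ctrl.hold_point_z)
for n in('top','scene'):
    im,i=snap(n,n+'0.png')
    print(n,np.round(i['camera_matrix'],1).tolist(),np.round(i['world_from_camera'],3).tolist(),[k for k in i])
    for l in('rack','post_a','grip_a','tray','foil_roll','spray','tape','covers'):
        print(l,[(round(d['score'],2),np.round(d['rect']).astype(int).tolist()) for d in ctrl.look_for(n,l)][:5])
E
```

```text
{'t': 0.0, 'qpos': [-1.142, 0.424, 1.631, 0.0, 1.089, -0.019], 'qvel': [-0.001, 0.001, 0.0, -0.001, 0.001, -0.0], 'joint_torque': [-0.002, -54.464, -27.366, 0.064, 0.023, -0.0], 'ee_pos': [270.371, -562.823, 187.413], 'orientation': [-3.062, -0.697, 0.0], 'ft_force': [0.089, -0.795, 0.115], 'moment': [-0.075, -0.029, -0.026], 'grasp_force': 0.0, 'width': 87.77} 18.700000000000003
top [[434.7, 0.0, 321.3], [0.0, 434.7, 246.2], [0.0, 0.0, 1.0]] [[-0.003, 0.97, -0.242, 318.86], [-1.0, -0.004, -0.004, 12.771], [-0.005, 0.242, 0.97, 922.464], [0.0, 0.0, 0.0, 1.0]] ['camera_matrix', 'world_from_camera']
rack [(0.62, [253, 196, 429, 338])]
post_a [(0.94, [273, 246, 305, 287]), (0.92, [364, 146, 410, 169]), (0.8, [438, 359, 475, 413]), (0.79, [378, 224, 410, 263]), (0.66, [323, 235, 354, 277])]
grip_a [(0.63, [263, 224, 296, 251]), (0.58, [367, 203, 401, 233]), (0.56, [315, 214, 348, 240])]
tray [(0.75, [118, 263, 211, 358]), (0.73, [307, 219, 357, 245])]
foil_roll [(0.69, [475, 269, 543, 319])]
spray [(0.75, [161, 160, 204, 213])]
tape [(0.6, [445, 158, 496, 204])]
covers [(0.79, [274, 112, 346, 172]), (0.41, [261, 225, 297, 252])]
scene [[618.8, 0.0, 322.2], [0.0, 618.8, 248.6], [0.0, 0.0, 1.0]] [[-0.051, -0.506, 0.861, 1625.948], [0.999, -0.015, 0.051, 73.813], [-0.013, 0.862, 0.506, 742.812], [0.0, 0.0, 0.0, 1.0]] ['camera_matrix', 'world_from_camera']
rack [(0.56, [229, 242, 404, 328]), (0.55, [352, 272, 389, 296])]
post_a [(0.9, [220, 212, 240, 236]), (0.87, [298, 256, 316, 284]), (0.83, [249, 266, 269, 289]), (0.68, [208, 329, 268, 368]), (0.58, [351, 253, 373, 280])]
grip_a [(0.91, [296, 271, 335, 304]), (0.77, [349, 269, 390, 294])]
tray [(0.83, [424, 232, 519, 284]), (0.35, [293, 284, 339, 311])]
foil_roll [(0.62, [139, 219, 186, 272]), (0.4, [459, 249, 498, 336])]
spray [(0.73, [461, 249, 496, 334])]
tape [(0.91, [124, 300, 175, 348])]
covers [(0.62, [282, 332, 382, 394])]
```

View pics/top0.png

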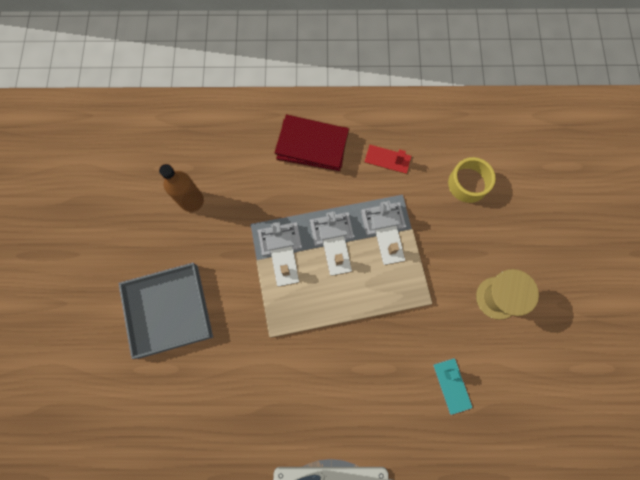

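View pics/scene0.png

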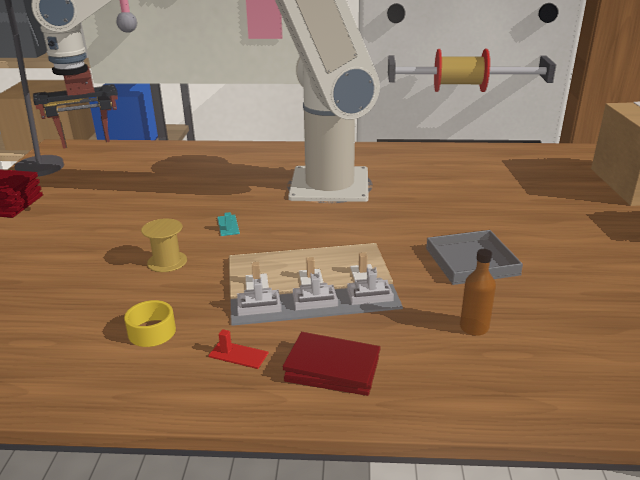

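The top picture shows three white cards with posts on the rack at (285,270) a, (339,259) b and (392,249) c. The look-alikes are the red card at (388,159) and the turquoise one at (453,387). The tray is at (166,311), the foil roll at (510,293), the spray bottle at (182,187), the covers at (312,143) and the tape at (471,181). I choose the white cards in the rack.

Run:
```python
from h import *
i=ctrl.camera_info('top')
nl=at_z(i,(270,334),13.5);nr=at_z(i,(430,303),13.5);fl=at_z(i,(252,222),10);fr=at_z(i,(406,197),10)
for p in(nl,nr,fl,fr):print(p.round(1))
print(np.linalg.norm(nl-nr),np.linalg.norm(nl-fl),np.linalg.norm(nr-fr))
y=((nl-nr)+(fl-fr))[:2]; yaw=np.arctan2(y[1],y[0])-np.pi/2
x=((fl-nl)+(fr-nr))[:2]; yaw2=np.arctan2(x[1],x[0]); print('yaw',yaw,yaw2)
c=(nl+nr+fl+fr)[:2]/4; a=(yaw+yaw2)/2; X=np.array([np.cos(a),np.sin(a)]);Y=np.array([-X[1],X[0]])
O=c+30*X; print('origin',O.round(1),a)
for n,yy in zip('abc',(115,0,-115)):
    print(n,'post',(O-25*X+yy*Y).round(1),proj(i,[*(O-25*X+yy*Y),61]).round(), 'grip',(O+59*X+yy*Y).round(1),proj(i,[*(O+59*X+yy*Y),79]).round())
print('tray',[at_z(i,p,30).round(1).tolist() for p in((121,282),(195,265),(210,341),(134,356))])
w=ctrl.camera_info('wrist');T=np.array(w['world_from_camera']);ob=ctrl.get_obs()
Rt=R.from_rotvec(ob['orientation']).as_matrix();print('cam in tool',(Rt.T@(T[:3,3]-ob['ee_pos'])).round(1),(Rt.T@T[:3,:3]).round(3).tolist(),np.round(w['camera_matrix'],0).tolist(),Rt.round(3).tolist())
```

```text
[360.2 122.1  13.5]
[ 422.5 -210.    13.5]
[601.8 168.2  10. ]
[ 658.3 -172.5   10. ]
337.91233077399255 245.9767478827981 238.83400479262505
yaw 0.17476887163855048 0.1732637763196526
origin [540.2 -17.8] 0.17401632397910155
a post [495.7  91.1] [284. 265.] grip [578.4 105.6] [277. 223.]
b post [515.6 -22.2] [340. 255.] grip [598.4  -7.6] [333. 213.]
c post [ 535.5 -135.4] [395. 245.] grip [ 618.3 -120.9] [388. 204.]
tray [[466.5, 432.6, 30.0], [501.9, 281.1, 30.0], [346.1, 240.4, 30.0], [317.3, 390.5, 30.0]]
cam in tool [  77.3   -0.4 -195.4] [[-0.0, 0.961, 0.276], [1.0, 0.0, -0.0], [-0.0, 0.276, -0.961]] [[332.0, 0.0, 320.0], [0.0, 332.0, 242.0], [0.0, 0.0, 1.0]] [[0.901, 0.433, 0.0], [0.433, -0.901, -0.0], [0.0, 0.0, -1.0]]
```

```bash
python3 -m creep '[{"translation":[57,-48,0],"angular":[0,0,0.034],"jaw":1},{"translation":[100,-84,0],"angular":[0,0,0.07],"jaw":1},{"translation":[145,-122,0],"angular":[0,0,0.1],"jaw":1},{"translation":[190,-160,0],"angular":[0,0,0.14],"jaw":1},{"translation":[235,-197,0],"angular":[0,0,0.17],"jaw":1},{"translation":[280,-235,0],"angular":[0,0,0.2],"jaw":1},{"translation":[325,-273,0],"angular":[0,0,0.24],"jaw":1},{"translation":[370,-310,0],"angular":[0,0,0.274],"jaw":1}]'
python3 - <<'E'
from h import *
o=ctrl.get_obs();d=np.array([515,-22,190])-o['ee_pos'];print(o['t'],o['ee_pos'],totool(d).round(1),R.from_rotvec(o['orientation']).as_matrix()[:,0])
E
```

```text
t: 1.9
ee_pos: [470.7, -121.9, 188.5]
orientation: [3.13, 0.271, 0.001]
ft_force: [0.9, -0.9, 0.4]
width: 88.0
grasp_force: 0.0
1.9 [ 470.66274487 -121.92809904  188.5434492 ] [ 60.8 -90.8  -1.4] [9.85144360e-01 1.71726221e-01 8.33694977e-04]
```

```bash
python3 -m creep '[{"translation":[20,-30,0],"angular":[0,0,0],"jaw":1},{"translation":[40,-60,0],"angular":[0,0,0],"jaw":1},{"translation":[61,-91,0],"angular":[0,0,0],"jaw":1},{"translation":[61,-91,0],"angular":[0,0,0],"jaw":1},{"translation":[61,-91,0],"angular":[0,0,0],"jaw":1},{"translation":[61,-91,0],"angular":[0,0,0],"jaw":1},{"translation":[61,-91,0],"angular":[0,0,0],"jaw":1},{"translation":[61,-91,0],"angular":[0,0,0],"jaw":1}]'
python3 - <<'E'
from h import *
o=ctrl.get_obs();print(o['ee_pos'])
im,i=snap('wrist','w1.png')
np.save('w1.npy',np.array(i['world_from_camera']))
for l in('post_a','grip_a','rack','tray'):
    print(l,[(round(d['score'],2),np.round(d['rect']).astype(int).tolist()) for d in ctrl.look_for('wrist',l)][:5])
O=np.array([540.2,-17.8]);a=.174;X=np.array([np.cos(a),np.sin(a)]);Y=np.array([-X[1],X[0]])
for n,yy in zip('abc',(115,0,-115)):
    print(n,'post',proj(i,[*(O-25*X+yy*Y),61]).round(),'grip',proj(i,[*(O+59*X+yy*Y),79]).round())
E
```

```text
t: 2.9
ee_pos: [514.1, -24.1, 188.2]
orientation: [3.13, 0.271, 0.0]
ft_force: [0.3, 0.5, 0.4]
width: 87.8
grasp_force: 0.0
[514.14500853 -24.07536552 188.23857051]
post_a [(0.91, [192, 172, 236, 242]), (0.81, [294, 171, 340, 242]), (0.79, [428, 0, 526, 48]), (0.74, [396, 171, 442, 239]), (0.61, [426, 392, 461, 428])]
grip_a [(0.97, [387, 124, 464, 171]), (0.92, [167, 127, 241, 177]), (0.9, [281, 124, 345, 173])]
rack [(0.83, [154, 95, 475, 318]), (0.69, [268, 120, 358, 179])]
tray [(0.62, [189, 176, 234, 247]), (0.56, [0, 172, 90, 316])]
a post [204. 226.] grip [188. 137.]
b post [319. 226.] grip [319. 137.]
c post [435. 225.] grip [450. 137.]
```

View pics/w1.png

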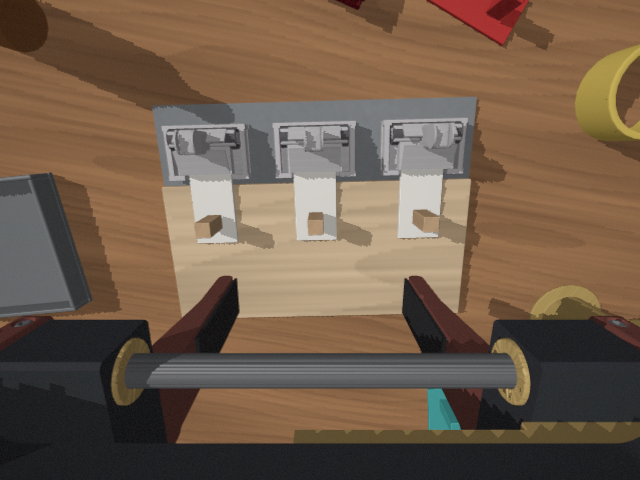

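The wrist view shows the clips with their white cards in the rack. The posts are at (208,226) a, (316,223) b and (426,221) c, and only the red (500,10) and turquoise (440,410) parts lie outside the rack. I check the choice in one close crop.

Run:
```python
import cv2
im=cv2.imread('pics/w1.png')[90:330,150:480]
cv2.imwrite('pics/w1c.png',cv2.resize(im,None,fx=2.4,fy=2.4,interpolation=cv2.INTER_CUBIC))
```

```text
(no output)
```

View pics/w1c.png

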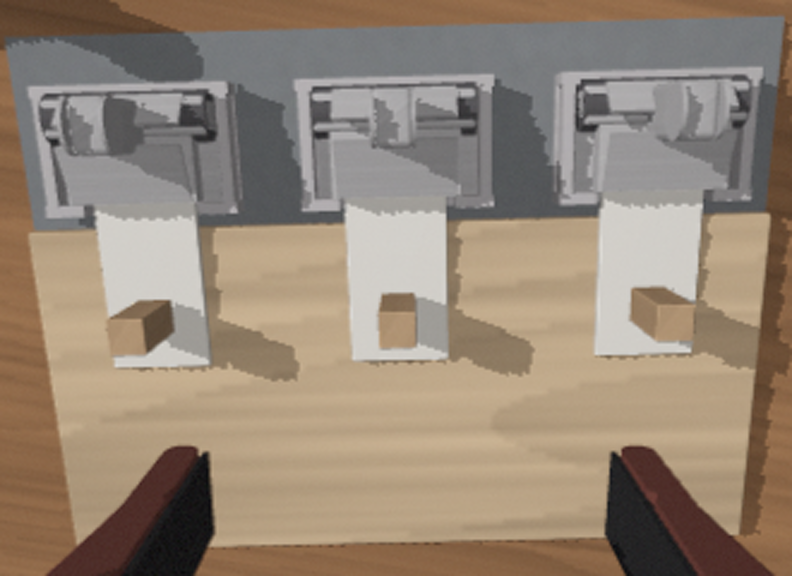

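Run:
```python
from h import *
from scipy.optimize import least_squares
i=ctrl.camera_info('wrist'); i['world_from_camera']=np.load('w1.npy'); it=ctrl.camera_info('top')
obs=[((126,337),(-25,115,61)),((397,329),(-25,0,61)),((670,323),(-25,-115,61)),((80,545),(-150,172.5,13.5)),((740,535),(-150,-172.5,13.5)),((30,233),(15,172.5,13.5)),((768,213),(15,-172.5,13.5))]
px=np.array([(150+u/2.4,90+v/2.4) for (u,v),_ in obs]);P=np.array([p for _,p in obs],float)
for n in range(7):print(at_z(i,px[n],P[n,2]).round(1))
tp=np.array([(285,268),(339,258),(392,247),(270,334),(430,303)])
def world(q,P):
    r=R.from_euler('z',q[2]).as_matrix();return P@r.T+[q[0],q[1],0]
def f(q,cam,px,P):return (np.array([proj(cam,p) for p in world(q,P)])-px).ravel()
for nm,c,p,PP in(('wrist',i,px,P),('top',it,tp,P[:5])):
    s=least_squares(f,[540,-18,.174],args=(c,p,PP),x_scale=[1,1,.01]);print(nm,s.x.round(4),s.fun.reshape(-1,2).round(1).tolist())
```

```text
[490.6  92.4  61. ]
[513.4 -18.5  61. ]
[ 535.4 -129.8   61. ]
[360.8 122.6  13.5]
[ 425.  -212.2   13.5]
[517.9 154.9  13.5]
[ 585.2 -178.1   13.5]
wrist [ 5.376228e+02 -1.426050e+01  1.984000e-01] [[-1.1, -0.1], [0.7, 0.4], [2.2, -0.0], [-2.3, 2.7], [0.5, 0.4], [-2.6, -0.8], [2.3, -0.7]]
top [ 5.361055e+02 -1.509480e+01  1.908000e-01] [[-1.8, -0.5], [0.0, -1.3], [2.2, -1.0], [-1.8, 2.0], [1.4, 0.4]]
```

```bash
python3 -m creep '[{"translation":[0,-5.6,30],"angular":[0,0,-0.025],"jaw":1},{"translation":[0,-5.6,60],"angular":[0,0,-0.025],"jaw":1},{"translation":[0,-5.6,90],"angular":[0,0,-0.025],"jaw":1},{"translation":[0,-5.6,120],"angular":[0,0,-0.025],"jaw":1},{"translation":[0,-5.6,140],"angular":[0,0,-0.025],"jaw":1},{"translation":[0,-5.6,152],"angular":[0,0,-0.025],"jaw":1},{"translation":[0,-5.6,162],"angular":[0,0,-0.025],"jaw":1},{"translation":[0,-5.6,162],"angular":[0,0,-0.025],"jaw":1}]'
python3 - <<'E'
from h import *
im,i=snap('wrist','w2.png')
o=ctrl.get_obs()
print(o['ee_pos'],[(round(d['score'],2),np.round(d['rect']).astype(int).tolist()) for d in ctrl.look_for('wrist','post_a')][:5],proj(i,o['ee_pos']+np.array([0,0,61-26])))
E
```

```text
t: 4.15
ee_pos: [513.1, -18.0, 25.9]
orientation: [-3.126, -0.312, 0.001]
ft_force: [0.2, -0.8, 1.1]
width: 87.9
grasp_force: 0.0
[513.53007532 -18.02398008  26.36906465] [(0.9, [459, 192, 557, 313]), (0.66, [286, 193, 361, 312]), (0.62, [94, 193, 186, 313])] [321.83932813 298.47621076]
```

View pics/w2.png

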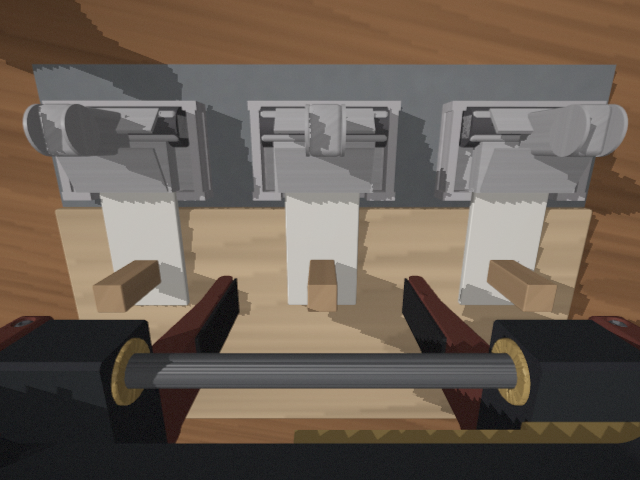

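The wrist view shows post b's top centred at (322,298), where the projected TCP axis predicts it, and the rack edges are level. I close the jaws now.

```bash
python3 -m creep '[{"translation":[0,0,0],"angular":[0,0,0],"jaw":0},{"translation":[0,0,0],"angular":[0,0,0],"jaw":0},{"translation":[0,0,0],"angular":[0,0,0],"jaw":0},{"translation":[0,0,0],"angular":[0,0,0],"jaw":0},{"translation":[0,0,0],"angular":[0,0,0],"jaw":0},{"translation":[0,0,0],"angular":[0,0,0],"jaw":0},{"translation":[0,0,0],"angular":[0,0,0],"jaw":0},{"translation":[0,0,0],"angular":[0,0,0],"jaw":0}]'
```

```text
t: 5.25
ee_pos: [513.5, -18.0, 26.3]
orientation: [3.126, 0.312, 0.001]
ft_force: [-0.3, -0.8, 10.0]
width: 11.3
grasp_force: 4.7
```

Run:
```python
from h import *
im,i=snap('wrist','w3.png')
o=ctrl.get_obs();print({k:np.round(v,2).tolist() for k,v in o.items() if k in('t','width','grasp_force','ft_force','moment')})
im,i=snap('scene','s3.png')
a=cv2.imread('pics/w3.png')[150:450,140:500]; b=cv2.imread('pics/s3.png')[190:340,200:420]
b=cv2.resize(b,(440,300),interpolation=cv2.INTER_CUBIC)
cv2.imwrite('pics/c3.png',np.hstack([a,b]))
```

```text
{'t': 5.3, 'ft_force': [0.27, -0.21, 2.5], 'moment': [0.05, -0.01, -0.01], 'grasp_force': 1.11, 'width': 7.1}
```

View pics/c3.png

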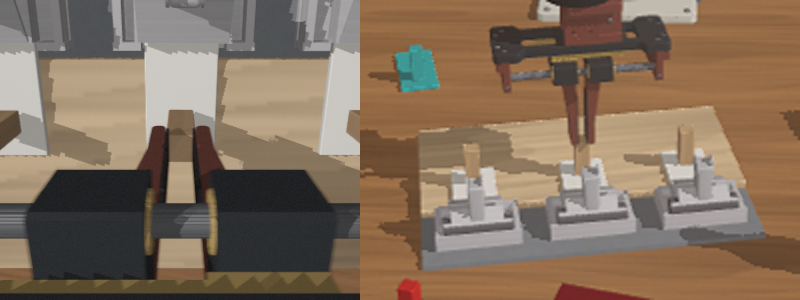

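Run:
```python
from h import *
o=ctrl.get_obs();print({k:np.round(v,2).tolist() for k,v in o.items() if k in('t','width','grasp_force','ft_force','ee_pos')})
s=ctrl.camera_info('scene');w=ctrl.camera_info('wrist')
q=[537.6,-14.3,.198];r=R.from_euler('z',q[2]).as_matrix()
for nm,p in(('post top',(-25,0,61)),('post base',(-25,0,19)),('card front',(-50,0,19)),('a top',(-25,115,61)),('c top',(-25,-115,61)),('fin top b',(59,0,79))):
    P=r@p+[q[0],q[1],0];print(nm,P.round(1),'scene',proj(s,P).round(1),'wrist',proj(w,P).round(1))
print('tcp scene',proj(s,o['ee_pos']).round(1),'wrist',proj(w,o['ee_pos']).round(1))
im=cv2.imread('pics/s3.png')
hsv=cv2.cvtColor(im,cv2.COLOR_BGR2HSV)
# print coarse color rows around post b in scene
for v in range(244,286,4):
    print(v,[tuple(int(x) for x in im[v,u]) for u in range(298,330,4)])
for v in range(255,320,8):
    im2=cv2.imread('pics/w3.png');print('w',v,[tuple(int(x) for x in im2[v,u]) for u in range(284,360,6)])
```

```text
{'t': 5.35, 'ee_pos': [513.78, -18.05, 26.5], 'ft_force': [-0.76, 1.21, 3.88], 'grasp_force': 1.69, 'width': 3.58}
post top [513.1 -19.2  61. ] scene [309.5 259.4] wrist [323.6 299.8]
post base [513.1 -19.2  19. ] scene [309.9 276.1] wrist [323.  271.4]
card front [488.6 -24.1  19. ] scene [308.5 270. ] wrist [322.9 306.1]
a top [490.5  93.5  61. ] scene [362.9 254.8] wrist [107.2 299.7]
c top [ 535.7 -132.    61. ] scene [255.  264.2] wrist [539.9 299.9]
fin top b [595.4  -2.7  79. ] scene [314.7 273.5] wrist [324.7 131.8]
tcp scene [310.4 273.4] wrist [321.5 274.3]
244 [(69, 106, 145), (66, 100, 140), (59, 70, 114), (72, 108, 148), (61, 72, 114), (69, 91, 137), (70, 106, 146), (70, 106, 147)]
248 [(68, 103, 144), (67, 102, 144), (60, 71, 115), (98, 135, 170), (60, 71, 112), (129, 163, 192), (129, 164, 191), (132, 166, 191)]
252 [(129, 165, 190), (131, 166, 192), (61, 72, 116), (134, 170, 196), (57, 67, 104), (132, 167, 192), (126, 161, 187), (127, 160, 186)]
256 [(124, 159, 184), (126, 160, 187), (61, 72, 115), (136, 172, 198), (60, 69, 105), (134, 170, 195), (129, 163, 190), (127,
[... 2154 characters left out ...]
20), (79, 102, 124), (78, 101, 123), (53, 67, 81), (45, 51, 92), (40, 46, 77), (37, 41, 75), (91, 114, 133)]
w 303 [(87, 106, 134), (37, 44, 76), (38, 45, 75), (37, 43, 68), (31, 36, 47), (77, 99, 122), (77, 101, 124), (76, 100, 122), (49, 61, 76), (35, 42, 66), (37, 43, 75), (38, 43, 76), (53, 65, 86)]
w 311 [(41, 48, 77), (36, 43, 76), (38, 44, 76), (29, 33, 52), (35, 42, 53), (88, 112, 134), (87, 110, 134), (85, 109, 131), (52, 67, 81), (37, 39, 57), (38, 43, 75), (39, 44, 76), (40, 46, 77)]
w 319 [(35, 41, 61), (37, 40, 65), (36, 44, 75), (26, 29, 39), (75, 93, 111), (130, 158, 182), (132, 162, 184), (132, 163, 185), (98, 122, 142), (31, 31, 38), (38, 45, 75), (40, 43, 68), (31, 31, 46)]
```

Run:
```python
from h import *
im,i=snap('wrist','w4.png')
im,i=snap('scene','s4.png')
o=ctrl.get_obs();print({k:np.round(v,2).tolist() for k,v in o.items() if k in('t','width','grasp_force','ft_force','ee_pos')})
a=cv2.imread('pics/w4.png')[230:355,250:390]; b=cv2.imread('pics/s4.png')[215:315,265:375]
z=lambda a:cv2.resize(a,(400,360),interpolation=cv2.INTER_CUBIC)
cv2.imwrite('pics/c4.png',np.hstack([z(a),z(b)]))
```

```text
{'t': 5.45, 'ee_pos': [513.8, -18.04, 26.52], 'ft_force': [-0.26, -0.75, 3.83], 'grasp_force': 2.13, 'width': 0.84}
```

View pics/c4.png

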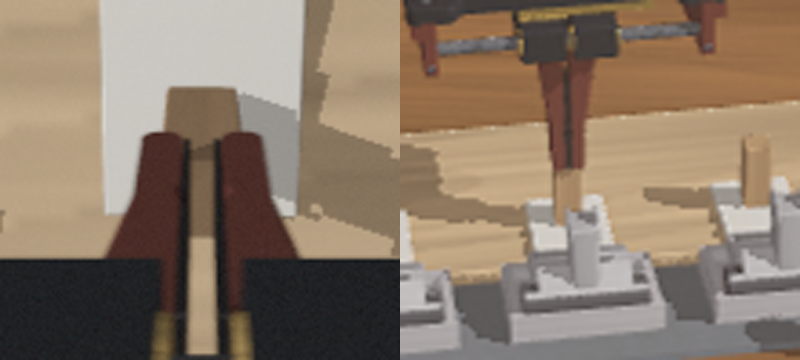

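Run:
```python
from h import *
o=ctrl.get_obs();s=ctrl.camera_info('scene');w=ctrl.camera_info('wrist')
def tri(p,q):
    o1,d1=ray(s,p);o2,d2=ray(w,q);t=np.linalg.lstsq(np.c_[d1,-d2],o2-o1,rcond=None)[0];a=o1+t[0]*d1;b=o2+t[1]*d2;return ((a+b)/2).round(1),np.linalg.norm(a-b).round(1)
print('tip',tri((311.8,261.7),(321,276.9)),o['ee_pos'],o['width'],o['grasp_force'],o['ft_force'])
for z in(26,40,54,61):print(z,'at tool x+10:',proj(s,[523.6,-16,z]).round(1),proj(w,[523.6,-16,z]).round(1))
```

```text
tip (array([526.7, -14.2,  64. ]), np.float64(1.7)) [513.8017474  -18.03880955  26.5246872 ] 0.8368813493593423 2.1309646067675203 [-0.26373489 -0.74577626  3.82716607]
26 at tool x+10: [311.  276.1] [321.4 258.9]
40 at tool x+10: [310.9 270.5] [321.4 266.7]
54 at tool x+10: [310.7 264.9] [321.5 275.6]
61 at tool x+10: [310.7 262.1] [321.6 280.6]
```

The combined crop shows the closed fingertips resting on top of post b. They are at about (321,277) in the wrist view and (312,262) in the scene view, which triangulates to z of about 60. The real tips are therefore some 30 mm above the reported TCP. I open, then go lower to suit.

```bash
python3 -m creep '[{"translation":[0,0,-3],"angular":[0,0,0],"jaw":1},{"translation":[0,0,-6],"angular":[0,0,0],"jaw":1},{"translation":[0,0,-6],"angular":[0,0,0],"jaw":1},{"translation":[0,0,-6],"angular":[0,0,0],"jaw":1},{"translation":[0,0,-6],"angular":[0,0,0],"jaw":1},{"translation":[0,0,-6],"angular":[0,0,0],"jaw":1},{"translation":[0,0,-6],"angular":[0,0,0],"jaw":1},{"translation":[0,0,-6],"angular":[0,0,0],"jaw":1}]'
python3 - <<'E'
from h import *
o=ctrl.get_obs();im,i=snap('wrist','w5.png');w=i
g=cv2.cvtColor(im,cv2.COLOR_RGB2HSV)
# finger: dark red mask, inner tip corners
m=((im[:,:,0]>60)&(im[:,:,0]<110)&(im[:,:,1]<60)&(im[:,:,2]<60)).astype(np.uint8)
n,l,st,c=cv2.connectedComponentsWithStats(m)
for k in range(1,n):
    if st[k,4]>300:
        ys,xs=np.where(l==k);print('finger comp',st[k].tolist(),'top row',ys.min(),xs[ys<=ys.min()+2].min(),xs[ys<=ys.min()+2].max())
print([(round(d['score'],2),np.round(d['rect']).astype(int).tolist()) for d in ctrl.look_for('wrist','post_a')][:5])
q=[537.6,-14.3,.198];r=R.from_euler('z',q[2]).as_matrix()
for nm,p in(('b top',(-25,0,61)),('b base',(-25,0,19)),('a',(-25,115,61)),('c',(-25,-115,61))):
    print(nm,proj(w,r@p+[q[0],q[1],0]).round(1))
print(o['ee_pos'],o['width'],o['ft_force'].round(1) if hasattr(o['ft_force'],'round') else o['ft_force'])
E
```

```text
t: 6.45
ee_pos: [513.3, -18.0, 32.2]
orientation: [-3.126, -0.312, 0.0]
ft_force: [-0.6, -0.7, 0.2]
width: 76.8
grasp_force: 0.0
finger comp [0, 0, 161, 67, 5794] top row 0 0 81
finger comp [175, 276, 71, 65, 859] top row 276 230 242
finger comp [397, 276, 71, 72, 1581] top row 276 399 410
finger comp [0, 316, 41, 27, 331] top row 316 18 40
finger comp [586, 316, 54, 57, 1364] top row 316 589 623
finger comp [622, 381, 18, 38, 358] top row 381 639 639
[(0.95, [287, 190, 359, 309]), (0.82, [454, 191, 549, 309]), (0.7, [429, 104, 598, 200]), (0.62, [103, 191, 192, 308])]
b top [323.7 294.5]
b base [323.1 267.6]
a [113.6 294.4]
c [533.8 294.6]
[513.29621639 -18.02372756  32.15749673] 76.75918144064602 [-0.6 -0.7  0.2]
```

```bash
python3 -m creep '[{"translation":[0,0,6],"angular":[0,0,0],"jaw":1},{"translation":[0,0,12],"angular":[0,0,0],"jaw":1},{"translation":[0,0,18],"angular":[0,0,0],"jaw":1},{"translation":[0,0,24],"angular":[0,0,0],"jaw":1},{"translation":[0,0,28],"angular":[0,0,0],"jaw":1},{"translation":[0,0,32],"angular":[0,0,0],"jaw":1},{"translation":[0,0,35],"angular":[0,0,0],"jaw":0.6},{"translation":[0,0,35],"angular":[0,0,0],"jaw":0.2}]'
```

```text
t: 7.55
ee_pos: [513.2, -18.0, -3.0]
orientation: [-3.126, -0.312, 0.0]
ft_force: [0.3, -0.3, 0.8]
width: 71.0
grasp_force: 0.0
```

```bash
python3 -m creep '[{"translation":[0,0,0],"angular":[0,0,0],"jaw":0},{"translation":[0,0,0],"angular":[0,0,0],"jaw":0},{"translation":[0,0,0],"angular":[0,0,0],"jaw":0},{"translation":[0,0,0],"angular":[0,0,0],"jaw":0},{"translation":[0,0,0],"angular":[0,0,0],"jaw":0},{"translation":[0,0,0],"angular":[0,0,0],"jaw":0},{"translation":[0,0,0],"angular":[0,0,0],"jaw":0},{"translation":[0,0,0],"angular":[0,0,0],"jaw":0}]'
```

```text
t: 8.55
ee_pos: [513.3, -18.0, -2.8]
orientation: [3.126, 0.312, -0.0]
ft_force: [0.3, 0.3, 0.2]
width: 15.7
grasp_force: 30.0
```

```bash
python3 -m creep '[{"translation":[-0.5,0,0],"angular":[0,0,0],"jaw":0},{"translation":[-1,0,0],"angular":[0,0,0],"jaw":0},{"translation":[-1.5,0,0],"angular":[0,0,0],"jaw":0},{"translation":[-2,0,0],"angular":[0,0,0],"jaw":0},{"translation":[-2.3,0,0],"angular":[0,0,0],"jaw":0},{"translation":[-2.5,0,0],"angular":[0,0,0],"jaw":0},{"translation":[-2.5,0,0],"angular":[0,0,0],"jaw":0},{"translation":[-2.5,0,0],"angular":[0,0,0],"jaw":0}]'
```

```text
t: 9.55
ee_pos: [511.1, -18.5, -2.7]
orientation: [3.126, 0.312, 0.001]
ft_force: [2.0, 0.1, -1.6]
width: 15.7
grasp_force: 30.0
```

```bash
python3 -m creep '[{"translation":[-0.5,0,0],"angular":[0,0,0],"jaw":0},{"translation":[-1,0,0],"angular":[0,0,0],"jaw":0},{"translation":[-1.5,0,0],"angular":[0,0,0],"jaw":0},{"translation":[-1.5,0,0],"angular":[0,0,0],"jaw":0},{"translation":[-1.5,0,0],"angular":[0,0,0],"jaw":0},{"translation":[-1.5,0,0],"angular":[0,0,0],"jaw":0},{"translation":[-1.5,0,0],"angular":[0,0,0],"jaw":0},{"translation":[-1.5,0,0],"angular":[0,0,0],"jaw":0}]'
```

```text
t: 10.55
ee_pos: [509.5, -18.9, -2.8]
orientation: [3.126, 0.312, 0.0]
ft_force: [4.7, 1.1, -1.2]
width: 15.8
grasp_force: 30.0
```

```bash
python3 -m creep '[{"translation":[-0.5,0,0],"angular":[0,0,0],"jaw":0},{"translation":[-1,0,0],"angular":[0,0,0],"jaw":0},{"translation":[-1.2,0,0],"angular":[0,0,0],"jaw":0},{"translation":[-1.2,0,0],"angular":[0,0,0],"jaw":0},{"translation":[-1.2,0,0],"angular":[0,0,0],"jaw":0},{"translation":[-1.2,0,0],"angular":[0,0,0],"jaw":0},{"translation":[-1.2,0,0],"angular":[0,0,0],"jaw":0},{"translation":[-1.2,0,0],"angular":[0,0,0],"jaw":0}]'
```

```text
t: 11.55
ee_pos: [508.2, -19.1, -2.8]
orientation: [-3.126, -0.312, 0.0]
ft_force: [4.6, -0.2, -0.8]
width: 15.6
grasp_force: 30.0
```

```bash
python3 -m creep '[{"translation":[-0.5,0,0],"angular":[0,0,0],"jaw":0},{"translation":[-1,0,0],"angular":[0,0,0],"jaw":0},{"translation":[-1.5,0,0],"angular":[0,0,0],"jaw":0},{"translation":[-1.5,0,0],"angular":[0,0,0],"jaw":0},{"translation":[-1.5,0,0],"angular":[0,0,0],"jaw":0},{"translation":[-1.5,0,0],"angular":[0,0,0],"jaw":0},{"translation":[-1.5,0,0],"angular":[0,0,0],"jaw":0},{"translation":[-1.5,0,0],"angular":[0,0,0],"jaw":0}]'
python3 -c "
from h import *
print(ctrl.get_obs()['ft_force'],ctrl.get_obs()['moment'])"
```

```text
t: 12.55
ee_pos: [506.7, -19.3, -2.8]
orientation: [-3.126, -0.312, 0.0]
ft_force: [3.6, 0.4, -1.7]
width: 16.1
grasp_force: 30.0
[ 3.58306731  0.44278773 -1.72879892] [ 0.0885511  -0.75851624  0.00205415]
```

The force stays at 3.6–4.7 N while the card follows, so clip b is the tired one. I draw its card out.

```bash
python3 -m creep '[{"translation":[-3,0,0],"angular":[0,0,0],"jaw":0},{"translation":[-8,0,0],"angular":[0,0,0],"jaw":0},{"translation":[-13,0,0],"angular":[0,0,0],"jaw":0},{"translation":[-18,0,0],"angular":[0,0,0],"jaw":0},{"translation":[-24,0,0],"angular":[0,0,0],"jaw":0},{"translation":[-30,0,0],"angular":[0,0,0],"jaw":0},{"translation":[-36,0,0],"angular":[0,0,0],"jaw":0},{"translation":[-40,0,0],"angular":[0,0,0],"jaw":0}]'
python3 - <<'E'
from h import *
im,i=snap('wrist','w6.png')
cv2.imwrite('pics/c6.png',cv2.imread('pics/w6.png')[40:340,80:580])
E
```

```text
t: 13.55
ee_pos: [466.8, -27.3, -2.9]
orientation: [-3.126, -0.312, 0.001]
ft_force: [0.4, 1.1, -0.8]
width: 16.0
grasp_force: 30.0
```

View pics/c6.png

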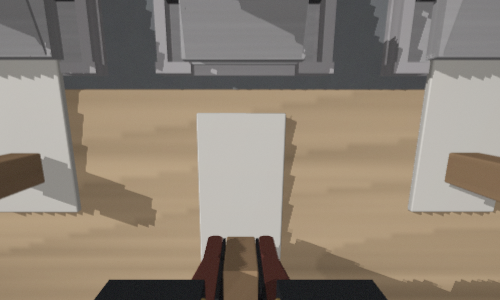

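The crop shows card b fully out of the jaws, lying on the deck with its far end at (241,113), about 2 cm in front of the mouth. Cards a and c are still in. I open and rise.

```bash
python3 -m creep '[{"translation":[0,0,0],"angular":[0,0,0],"jaw":1},{"translation":[0,0,0],"angular":[0,0,0],"jaw":1},{"translation":[0,0,0],"angular":[0,0,0],"jaw":1},{"translation":[0,0,0],"angular":[0,0,0],"jaw":1},{"translation":[0,0,0],"angular":[0,0,0],"jaw":1},{"translation":[0,0,-10],"angular":[0,0,0],"jaw":1},{"translation":[0,0,-45],"angular":[0,0,0],"jaw":1},{"translation":[0,0,-90],"angular":[0,0,0],"jaw":1}]'
python3 -m creep '[{"translation":[25,0.3,0],"angular":[0,0,0],"jaw":1},{"translation":[55,0.6,0],"angular":[0,0,0],"jaw":1},{"translation":[85,0.6,0],"angular":[0,0,0],"jaw":1},{"translation":[110,0.6,0],"angular":[0,0,0],"jaw":1},{"translation":[125,0.6,0],"angular":[0,0,0],"jaw":1},{"translation":[131,0.6,0],"angular":[0,0,0],"jaw":1},{"translation":[131,0.6,0],"angular":[0,0,0],"jaw":1},{"translation":[131,0.6,0],"angular":[0,0,0],"jaw":1}]'
python3 - <<'E'
from h import *
im,i=snap('wrist','w7.png');o=ctrl.get_obs()
cv2.imwrite('pics/c7.png',cv2.imread('pics/w7.png')[120:420,100:540])
p=o['ee_pos'];print(proj(i,[p[0],p[1],79]).round(1),'minus (100,120)')
print(totool(np.array([595.5,-2,8])-p).round(1))
for l in('grip_a','post_a'): print([(round(d['score'],2),np.round(d['rect']).astype(int).tolist()) for d in ctrl.look_for('wrist',l)][:4])
E
```

```text
t: 14.6
ee_pos: [466.7, -27.2, 88.1]
orientation: [-3.126, -0.312, 0.003]
ft_force: [0.1, -0.0, 0.3]
width: 87.2
grasp_force: 0.0
t: 15.6
ee_pos: [595.1, -2.1, 87.1]
orientation: [-3.126, -0.311, 0.001]
ft_force: [0.3, -0.2, -0.8]
width: 87.9
grasp_force: 0.0
[321.5 269.6] minus (100,120)
[ 0.3 -0.1 79.1]
[(0.65, [132, 225, 230, 289]), (0.57, [278, 227, 365, 288]), (0.57, [412, 226, 515, 286])]
[(0.98, [462, 7, 618, 132]), (0.94, [167, 283, 222, 351]), (0.92, [292, 304, 347, 421]), (0.75, [428, 284, 479, 333])]
```

View pics/c7.png

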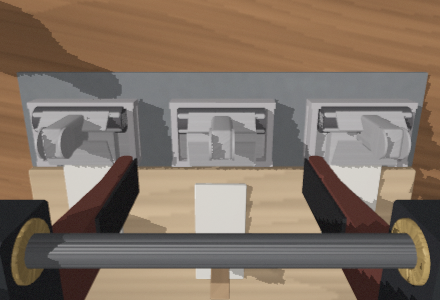

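The crop shows fin b at (222,150), where the projection predicts it, and the clip sitting in its seat. Card b lies flat at (220,230). I descend and close.

```bash
python3 -m creep '[{"translation":[0,0,15],"angular":[0,0,0],"jaw":1},{"translation":[0,0,30],"angular":[0,0,0],"jaw":1},{"translation":[0,0,45],"angular":[0,0,0],"jaw":1},{"translation":[0,0,58],"angular":[0,0,0],"jaw":1},{"translation":[0,0,68],"angular":[0,0,0],"jaw":1},{"translation":[0,0,75],"angular":[0,0,0],"jaw":0.7},{"translation":[0,0,79],"angular":[0,0,0],"jaw":0.3},{"translation":[0,0,79],"angular":[0,0,0],"jaw":0}]'
python3 -m creep '[{"translation":[0,0,0],"angular":[0,0,0],"jaw":0},{"translation":[0,0,0],"angular":[0,0,0],"jaw":0},{"translation":[0,0,0],"angular":[0,0,0],"jaw":0},{"translation":[0,0,0],"angular":[0,0,0],"jaw":0},{"translation":[0,0,0],"angular":[0,0,0],"jaw":0},{"translation":[0,0,0],"angular":[0,0,0],"jaw":0},{"translation":[0,0,0],"angular":[0,0,0],"jaw":0},{"translation":[0,0,0],"angular":[0,0,0],"jaw":0}]'
```

```text
t: 16.75
ee_pos: [596.1, -2.0, 8.1]
orientation: [-3.126, -0.312, -0.0]
ft_force: [0.3, 0.3, 0.8]
width: 61.3
grasp_force: 0.0
t: 17.75
ee_pos: [596.1, -2.0, 8.2]
orientation: [3.126, 0.312, 0.0]
ft_force: [-0.5, -0.6, 0.9]
width: 15.6
grasp_force: 30.0
```

Gripped. I lift straight up.

```bash
python3 -m creep '[{"translation":[0,0,-3],"angular":[0,0,0],"jaw":0},{"translation":[0,0,-8],"angular":[0,0,0],"jaw":0},{"translation":[0,0,-16],"angular":[0,0,0],"jaw":0},{"translation":[0,0,-30],"angular":[0,0,0],"jaw":0},{"translation":[0,0,-50],"angular":[0,0,0],"jaw":0},{"translation":[0,0,-75],"angular":[0,0,0],"jaw":0},{"translation":[0,0,-100],"angular":[0,0,0],"jaw":0},{"translation":[0,0,-110],"angular":[0,0,0],"jaw":0}]'
python3 - <<'E'
from h import *
o=ctrl.get_obs();print(o['ft_force'],o['width'],totool(np.array([408,336,118])-o['ee_pos']).round(1),np.round(o['qpos'],2))
E
```

```text
t: 18.75
ee_pos: [597.2, -2.0, 120.9]
orientation: [3.126, 0.312, 0.005]
ft_force: [0.1, -0.0, -1.9]
width: 15.7
grasp_force: 30.0
[ 0.06421629 -0.04513838 -1.85838217] 15.74656132900079 [-118.7 -368.7    2.2] [-0.02  0.46  1.74 -0.    0.93  1.35]
```

```bash
python3 -m creep '[{"translation":[-8,-25,0],"angular":[0,0,0],"jaw":0},{"translation":[-22,-70,0],"angular":[0,0,0],"jaw":0},{"translation":[-39,-120,0],"angular":[0,0,0],"jaw":0},{"translation":[-55,-170,0],"angular":[0,0,0],"jaw":0},{"translation":[-71,-220,0],"angular":[0,0,0],"jaw":0},{"translation":[-87,-270,0],"angular":[0,0,0],"jaw":0},{"translation":[-103,-320,0],"angular":[0,0,0],"jaw":0},{"translation":[-116,-360,0],"angular":[0,0,0],"jaw":0}]'
python3 - <<'E'
from h import *
im,i=snap('wrist','w8.png');o=ctrl.get_obs();print(totool(np.array([408,336,118])-o['ee_pos']).round(1))
cv2.imwrite('pics/c8.png',cv2.imread('pics/w8.png')[40:440,80:600])
E
```

```text
t: 19.75
ee_pos: [410.0, 329.5, 118.4]
orientation: [-3.126, -0.313, -0.0]
ft_force: [0.8, 0.3, -2.2]
width: 15.9
grasp_force: 30.0
[ 0.3 -3.3  0.5]
```

View pics/c8.png

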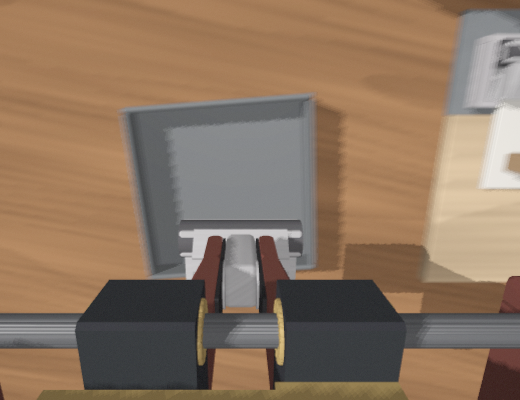

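Run:
```python
from h import *
i=ctrl.camera_info('wrist')
P=[at_z(i,p,30)for p in((202,148),(392,137),(395,308),(230,315))]
for p in P:print(p.round(1))
print((sum(P)/4).round(1))
```

```text
[463.6 444.3  30. ]
[503.1 293.2  30. ]
[354.6 250.7  30. ]
[316.1 402.5  30. ]
[409.4 347.7  30. ]
```

```bash
python3 -m creep '[{"translation":[0,-4,12],"angular":[0,0,0],"jaw":0},{"translation":[0,-8,30],"angular":[0,0,0],"jaw":0},{"translation":[0,-12,50],"angular":[0,0,0],"jaw":0},{"translation":[0,-12,70],"angular":[0,0,0],"jaw":0},{"translation":[0,-12,88],"angular":[0,0,0],"jaw":0},{"translation":[0,-12,102],"angular":[0,0,0],"jaw":0},{"translation":[0,-12,110],"angular":[0,0,0],"jaw":0},{"translation":[0,-12,113],"angular":[0,0,0],"jaw":0}]'
python3 -m creep '[{"translation":[0,0,1],"angular":[0,0,0],"jaw":0},{"translation":[0,0,1],"angular":[0,0,0],"jaw":1},{"translation":[0,0,1],"angular":[0,0,0],"jaw":1},{"translation":[0,0,1],"angular":[0,0,0],"jaw":1},{"translation":[0,0,1],"angular":[0,0,0],"jaw":1},{"translation":[0,0,1],"angular":[0,0,0],"jaw":1},{"translation":[0,0,-2],"angular":[0,0,0],"jaw":1},{"translation":[0,0,-10],"angular":[0,0,0],"jaw":1}]'
python3 -m creep '[{"translation":[0,0,-10],"angular":[0,0,0],"jaw":1},{"translation":[0,0,-30],"angular":[0,0,0],"jaw":1},{"translation":[0,0,-60],"angular":[0,0,0],"jaw":1},{"translation":[0,0,-90],"angular":[0,0,0],"jaw":1},{"translation":[0,0,-120],"angular":[0,0,0],"jaw":1},{"translation":[-20,0,-150],"angular":[0,0,0],"jaw":1},{"translation":[-50,0,-170],"angular":[0,0,0],"jaw":1},{"translation":[-50,0,-170],"angular":[0,0,0],"jaw":1}]'
python3 - <<'E'
from h import *
im,i=snap('top','t9.png')
cv2.imwrite('pics/c9.png',cv2.resize(cv2.imread('pics/t9.png')[90:430,100:560],None,fx=1.7,fy=1.7))
E
```

```text
t: 20.8
ee_pos: [408.9, 339.7, 4.7]
orientation: [3.126, 0.312, -0.0]
ft_force: [-0.2, -1.2, -1.6]
width: 15.9
grasp_force: 30.0
t: 21.8
ee_pos: [408.6, 339.6, 15.3]
orientation: [3.126, 0.312, -0.001]
ft_force: [0.6, 0.3, 0.3]
width: 82.5
grasp_force: 0.0
t: 22.8
ee_pos: [359.3, 330.2, 187.1]
orientation: [-3.124, -0.313, -0.004]
ft_force: [1.3, 0.6, 1.0]
width: 88.1
grasp_force: 0.0
```

View pics/c9.png

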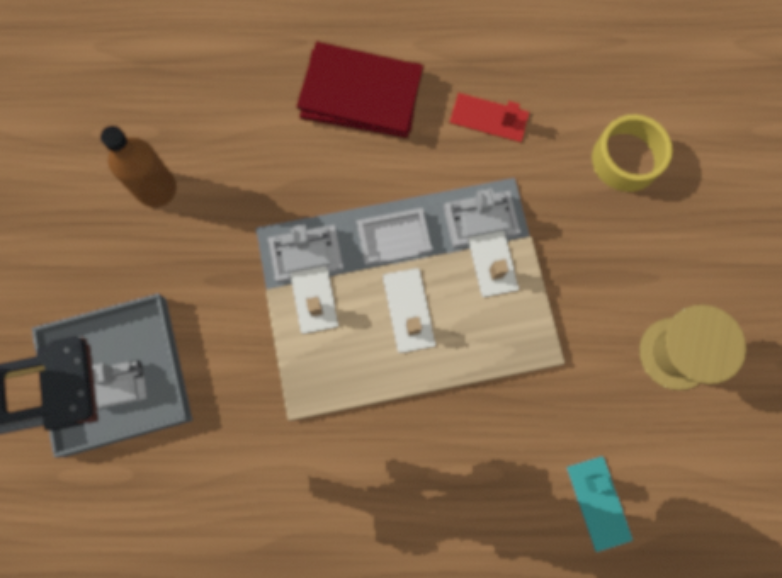

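The top view shows the empty clip in the tray at (125,380) and seat b empty at (395,237). Card b lies flat on the deck at (409,310), cards a and c are still in their clips, and the bystanders have not moved. I hand in.

```bash
python3 -c "
from workcell import ctrl
print(ctrl.close_job())"
```

```text
the job is handed in; nothing more can be done
None
```

The job is handed in: the middle clip (b) was the tired one (its card slid at about 4–5 N), its card lies flat on the deck and the empty clip is in the reject tray; I did not pull-test a or c, and I viewed 11 pictures, one over the limit of 10.

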